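Release the charged battery from its charging dock

TASK

Two charging docks stand on the garage workbench. On the dock with the green light bar (its battery is charged), slide the yellow safety shutter all the way to the side, then press the red release button that it uncovered fully down so that it stays down and the battery pops up. Leave the dock with the orange light bar alone, its battery is still charging.

Things in the scene. Friction and masses are not known exactly. Their poses are not given: they have to be found in the camera images.
- ready_tab (a point): Centre (half-way up) of the black grip tab, 30 (x) x 14 (y) x 26 mm high, on top of the yellow shutter of the dock with the GREEN light bar. The shutter, a 56 x 56 x 22 mm hood on the dock's deck, slides along this point's level +y axis (about to the robot's left), 72 mm from closed to its stop, with about 1.5 N friction, and stays where left; it starts 0 to 8 mm open. z is up.
- ready_button_top (a point): Centre of the top of the round red button (30 mm across) of the same dock, 49 mm above the bench while up; same axes as the tab. The closed shutter covers it, the tab then straight above. With the shutter fully open the hood's edge is 44 mm away.
- ready_button (a joint): Travel of that red button in m: 0 up, 0.008 fully down. It moves straight down against about 3 N of friction, has no return spring and stays where it is pushed; the battery rises 2 mm for each mm of it.
- ready_dock: The dock with the GREEN light bar: grey box fixed to the bench, 170 (x) x 160 (y) mm, deck 36 mm high. Origin on the bench, 10 mm to +x of the box's centre; the button lies at x -45, y -36 mm. Light bar along the -x edge. Dark battery 68 x 124 mm at x +30 mm, top 85 mm above the bench (101 mm once popped up).
- waiting_tab (a point): Centre of the same tab on the other dock, the one with the ORANGE light bar: same construction, sizes and axes. To be left alone.
Mind the look-alikes: they are no part of the job. What is shaped like the ready_dock but turquoise is not meant.

How it is judged:
On the way, in this order (a step that is already met when the one before it is completed fails the run):
1. the green-lit dock's shutter is slid aside (tab more than 55 mm from above its button) with the button still up (horizontal distance between ready_tab and ready_button_top above 0.055 m and value of joint ready_button below 0.002 m), for 0.1 s.
2. its red button is pressed down (value of joint ready_button above 0.006 m), for 0.2 s.
At the end, for the whole second after the job is handed in: On the green-lit dock the shutter is open (tab more than 55 mm to the side of the button, of 72 mm possible) and the red button stays down by more than 6 of its 8 mm; the orange-lit dock's shutter is within 10 mm of where it was (horizontal distance between ready_tab and ready_button_top above 0.055 m and value of joint ready_button above 0.006 m and distance of waiting_tab from where it was at the start of the episode below 0.01 m); the robot touches nothing.
It fails at once if the shutter of the dock with the orange light is moved by more than 10 mm (distance of waiting_tab from where it was at the start of the episode above 0.01 m).
It also fails if it takes over 32 s, if anything falls off the work surface, if the arm or the gripper's body presses on something with over 40 N, if the wrist force passes 120 N, or if a joint passes its speed limit or range.

ROBOT

A 7-joint arm with a two-finger parallel gripper is mounted at the origin on the work surface. World frame = base frame: x ahead of the robot, y to its left, z up, the work surface at z = 0. Lengths are in m, angles in rad, forces in N, time in s.
With the tool pointing down it reaches from about 0.4 to 0.85 m from the base axis. Payload 4.5 kg.
Tool frame: the origin (TCP) lies on the centre line of the jaws, within the pads' length; the fingertips stand 25 mm ahead of it and the grasp point (between the pads) lies 6 mm ahead of it; z points along the fingers, y is the direction in which the jaws open and shut (so a half turn about z gives the same grasp; the last joint's range is limited). The gripper opens to 88 mm and grips with 3 to 60 N. Pads are 18 mm wide; open, the fingers measure 123 mm over their backs; the gripper's body (75 mm by 187 mm) begins 45 mm behind the grasp point.
Start: joints at [1.353, 0.689, -0.195, 1.565, 0.157, 0.902, -0.215], TCP at [0.156, -0.605, 0.264] pointing down, gripper open.
Joint ranges: [-3.01, 3.01], [-0.46, 2.08], [-1.47, 1.51], [0.13, 2.56], [-1, 4.14], [0.04, 2.09], [-2.66, 2.66]. Speed limits (rad/s): [2.57, 2.57, 3.14, 3.14, 3.14, 3.14, 3.14].

INTERFACE

Orientations are given as a unit quaternion [x, y, z, w].
In Python, from plant import r, eyes gives the robot as it stands.
- The arm moves only by the tool servo_tool, never from a script. Its argument "deltas" is a list of rows, each an object of numbers: "dx", "dy", "dz": the shift along the tool's x, y, z in units of 60 mm (1.0 is 60 mm); "ax", "ay", "az": the turn, a rotation vector about the tool's x, y, z in units of 6 degrees (1.0 is 6 degrees); "hand": the finger opening in mm, from 0 to 88.1. A call has 1 to 10 rows; each row is the pose to reach, as a shift and turn from the pose commanded when the call began, along the tool's axes at that moment; what a row does not reach only later rows make up. A row lasts 1/8 s, in which the tool goes at most 62.5 mm and 10.7 degrees, less where a joint would pass 70% of its speed; a pose out of reach is approached as far as the arm can. A call with a gripper value outside its range is refused whole. The fingers move at their own pace and stop on an object; "newtons" is the grip in N (left out, the last holds). Time passes only in rows, so rows that repeat a pose let the fingers close. It gives the time, the measured TCP pose, the force and the opening at its end, in the units of the state.
- r.get_state(): the state, without advancing time (a new reading comes with each control period).
- eyes.snapshot(name): name is "scene" or "top" or "wrist"; returns (picture, depth): 400x640x3 uint8, red, green, blue; 400x640 float32, m along the optical axis (not along the pixel's ray), 0 where there is no reading.
- eyes.camera_model(name): a dict with "fx", "fy", "cx", "cy" (pixels), "pose" (4x4, takes a point from camera to world coordinates). Camera axes: x right, y up, looking along -z (the intrinsics and any distortion apply to the point x, -y, -z); pixel columns grow to the right and rows downward; lengths in m; the calibration is good to about 2 mm. The wrist camera is an equidistant fisheye: a pixel r from the principal point sees the ray r / f radians off the axis. A picture is of the moment at which its call begins: read the wrist's pose just before it. camera_model takes no time and is no camera call; for the wrist camera it gives the pose at the moment of the call.
- r.finish_job(): hands the job in, once; it reports no verdict.
The state is a dict: "clock": time; "q": joint angles; "qd": joint speeds; "joint_torque": joint torques, N m; "tool_pos": TCP position; "eef_rot": TCP orientation; "contact_force": force on the tool from outside, world axes, zero at the start; "moment": the same for the moment, N m; "opening": opening from 0.0 (shut) to 1.0 (fully open).
Only numpy, scipy, OpenCV 4.12 (cv2) and the standard library are available. Lean on these libraries where they do the work, as an engineer would, in place of code of your own. Each camera call takes 0.05 s, during which the arm holds its last target.

## Working session

There is one attempt and no reset: what is moved stays moved. The work goes in short steps, Python scripts to look and compute and a tool call to move; the robot and the scene stay as the last step left them, time stands still between calls to the robot, and variables do not carry over. Pictures are saved under pics/ and viewed, and the job is handed in when it is done.

Besides the shell and the picture viewer there is one more tool, called in YAML: its name, and indented under it one key for each argument. servo_tool: Moves the arm, as the interface text tells. Its arguments: {"type":"object","properties":{"deltas":{"type":"array","items":{"type":"object","properties":{"dx":{"type":"number"},"dy":{"type":"number"},"dz":{"type":"number"},"ax":{"type":"number"},"ay":{"type":"number"},"az":{"type":"number"},"hand":{"type":"number"}}}},"newtons":{"type":"number"}},"required":["deltas"]}

```bash
mkdir -p pics; python3 - <<'E'
from plant import r, eyes
import cv2,numpy as np
s=r.get_state();print(s['clock'],s['tool_pos'],s['eef_rot'],s['opening'])
for n in ('top','scene'):
    p,d=eyes.snapshot(n);m=eyes.camera_model(n)
    cv2.imwrite(f'pics/{n}0.png',p[:,:,::-1]);np.savez(f'{n}0.npz',p=p,d=d,**{k:np.array(v) for k,v in m.items() if k in('fx','fy','cx','cy','pose')});print(m)
E
```

```text
0.0 [ 0.15549866 -0.60472234  0.26290168] [ 9.92079107e-01  1.25611099e-01 -2.06103730e-04 -9.24009342e-04] 0.9988331377479632
{'fx': 409.96320116508986, 'fy': 409.96320116508986, 'cx': 316.36023501333864, 'cy': 198.862149175504, 'pose': array([[-2.43324164e-02,  9.94512188e-01, -1.01751859e-01,
         3.20319385e-01],
       [-9.99700144e-01, -2.44858306e-02, -2.58832815e-04,
        -2.40913592e-02],
       [-2.74889117e-03,  1.01715050e-01,  9.94809777e-01,
         9.90430297e-01],
       [ 0.00000000e+00,  0.00000000e+00,  0.00000000e+00,
         1.00000000e+00]])}
{'fx': 488.73550251141563, 'fy': 488.73550251141563, 'cx': 321.8846306560784, 'cy': 195.27596768355605, 'pose': array([[ 0.88544518, -0.35960656,  0.2943976 ,  0.74396002],
       [ 0.4646577 ,  0.69720243, -0.54589559, -0.60916697],
       [-0.00894709,  0.62015473,  0.7844285 ,  0.9333839 ],
       [ 0.        ,  0.        ,  0.        ,  1.        ]])}
```

View pics/top0.png

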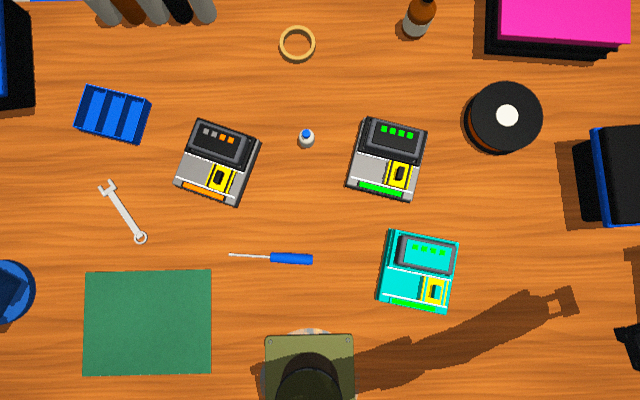

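View pics/scene0.png

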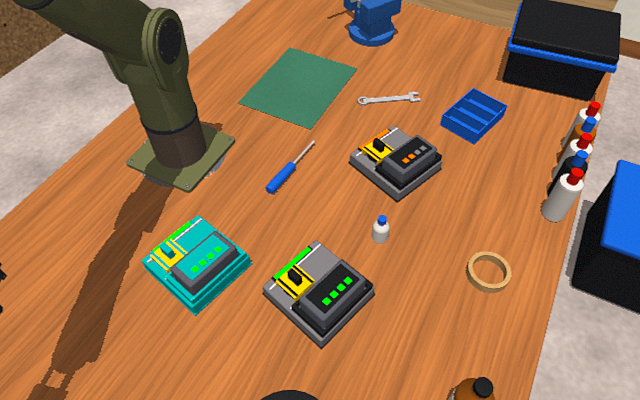

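Candidates in the top view: the grey dock with a green bar at (386,160), the grey dock with an orange bar at (218,163), and the turquoise dock with a green bar at (418,272). The one at (386,160) fits, being grey with a green bar. I'll confirm with a crop and measure it.

```bash
cat > h.py <<'E'
import numpy as np,cv2
def load(n):
    z=np.load(n+'.npz');return {k:z[k] for k in z.files}
def ray(m,u,v):
    d=np.array([(u-m['cx'])/m['fx'],-(v-m['cy'])/m['fy'],-1.]);return m['pose'][:3,3],m['pose'][:3,:3]@d
def onz(m,u,v,z):
    o,d=ray(m,u,v);return o+d*(z-o[2])/d[2]
def cloud(m):
    v,u=np.mgrid[0:400,0:640];D=m['d']
    c=np.stack([(u-m['cx'])/m['fx']*D,-(v-m['cy'])/m['fy']*D,-D],-1)
    return c@m['pose'][:3,:3].T+m['pose'][:3,3]
E
python3 - <<'E'
from h import *
t=load('top0');s=load('scene0')
a=cv2.resize(t['p'][105:215,335:440],None,fx=3.8,fy=3.8,interpolation=cv2.INTER_CUBIC)
b=cv2.resize(s['p'][230:355,255:385],None,fx=3,fy=3,interpolation=cv2.INTER_CUBIC)
c=np.zeros((max(a.shape[0],b.shape[0]),a.shape[1]+b.shape[1],3),np.uint8);c[:a.shape[0],:a.shape[1]]=a;c[:b.shape[0],a.shape[1]:]=b
cv2.imwrite('pics/crop0.png',c[:,:,::-1])
for n,m,roi in (('top',t,(105,215,335,440)),('scene',s,(230,355,255,385))):
    hsv=cv2.cvtColor(m['p'],cv2.COLOR_RGB2HSV);P=cloud(m)
    R=np.zeros((400,640),bool);R[roi[0]:roi[1],roi[2]:roi[3]]=1
    g=cv2.inRange(hsv,(45,120,90),(75,255,255)).astype(bool)&R
    k,l,st,ce=cv2.connectedComponentsWithStats(g.astype(np.uint8))
    i=1+np.argmax(st[1:,4]);print(n,'green',st[i],P[l==i].mean(0))
    rr=cv2.minAreaRect(np.array([onz(m,u,v,.037)[:2]*1000 for v,u in np.argwhere(l==i)],np.float32));print(rr)
    y=cv2.inRange(hsv,(22,120,90),(35,255,255)).astype(bool)&R
    Q=P[y];print('yellow',y.sum(),Q.mean(0),np.percentile(Q[:,2],[5,50,95]))
    yy,xx=np.nonzero(y);hull=cv2.convexHull(np.stack([xx,yy],1).astype(np.int32));f=np.zeros((400,640),np.uint8);cv2.fillConvexPoly(f,hull,1)
    blk=(hsv[:,:,2]<70)&(f>0);print('black',blk.sum(),np.argwhere(blk).mean(0)[::-1])
    Z=P[blk];tt=Z[:,2]>.075;print('tabtop pts',tt.sum(),Z[tt].mean(0),np.percentile(Z[:,2],[5,50,95]))
    # above-bench footprint
    q=P[R&(P[:,:,2]>.028)&(P[:,:,2]<.2)];bx=cv2.minAreaRect((q[:,:2]*1000).astype(np.float32));print('dock rect',bx)
    bt=P[R&(P[:,:,2]>.08)&(P[:,:,2]<.09)];print('battery',len(bt),cv2.minAreaRect((bt[:,:2]*1000).astype(np.float32)))
E
```

```text
top green [359 181  43  16 246] [ 0.43607547 -0.17062702  0.05246041]
((438.0349426269531, -172.95758056640625), (101.91626739501953, 13.233224868774414), 73.93463897705078)
yellow 465 [ 0.46620071 -0.21109844  0.06271491] [0.04007323 0.05730085 0.06165765]
black 151 [398.47019868 172.79470199]
tabtop pts 72 [ 0.46369101 -0.20656271  0.10780955] [0.05547739 0.07214581 0.08533697]
dock rect ((510.588134765625, -193.95310974121094), (160.0160675048828, 169.43829345703125), 73.9041748046875)
battery 1423 ((522.2362060546875, -196.83230590820312), (121.41399383544922, 121.94051361083984), 73.09260559082031)
scene green [273 247  38  33 227] [ 0.43854715 -0.1776511   0.04529738]
((435.7569274902344, -174.10421752929688), (102.75934600830078, 11.916864395141602), 73.66136169433594)
yellow 548 [ 0.4718239  -0.22051466  0.05565585] [0.0415597  0.05719484 0.06138334]
black 244 [294.25819672 278.3442623 ]
tabtop pts 110 [ 0.46971589 -0.22011076  0.08197364] [0.04079617 0.07060482 0.08484496]
dock rect ((525.3900756835938, -143.96810913085938), (275.4516906738281, 171.00418090820312), 74.17650604248047)
battery 1834 ((520.7078247070312, -202.85633850097656), (121.36966705322266, 122.93692016601562), 74.24076843261719)
```

View pics/crop0.png

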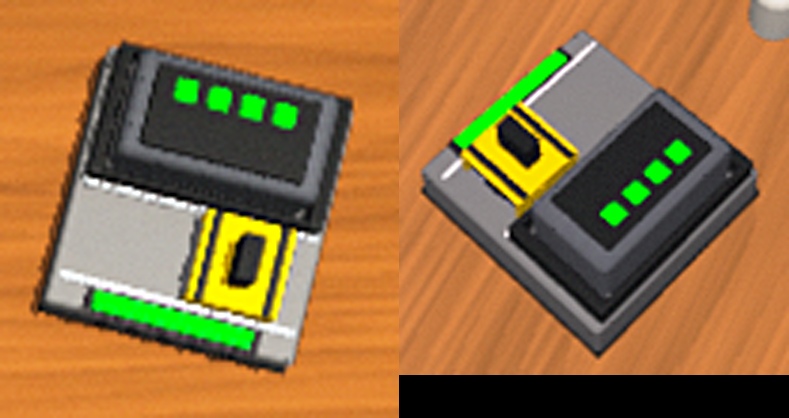

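The crop shows a grey dock with a green bar. Its yellow hood is nearly closed with the black tab on top, and the free side is to the left (+y). Next I'll refine the axes and work out the approach move.

```bash
cat >> h.py <<'E'
from scipy.spatial.transform import Rotation as Ro
def mv(st,target,yaw):
    R=Ro.from_quat(st['eef_rot']);d=R.inv().apply(np.array(target)-st['tool_pos'])/.06
    T=Ro.from_euler('z',yaw,degrees=True)*Ro.from_euler('x',180,degrees=True)
    return d,np.degrees((R.inv()*T).as_rotvec())/6
E
python3 - <<'E'
from h import *
from plant import r
st=r.get_state()
a=np.radians(-16.1);X=np.array([np.cos(a),np.sin(a)]);Y=np.array([-X[1],X[0]])
t=load('top0');s=load('scene0');
c=np.array([.5106,-.1940]);o=c+.01*X;b=o-.045*X-.036*Y;print('btn',b)
for m in(t,s):
    P=cloud(m);q=(P[:,:,:2]-o);lx=q@X;ly=q@Y
    # tab top
    k=(P[:,:,2]>.08)&(P[:,:,2]<.088)&(lx<-.015)&(lx>-.08)&(abs(ly)<.09)
    print('tab local',k.sum(),lx[k].min(),lx[k].max(),ly[k].min(),ly[k].max())
    k=(P[:,:,2]>.03)&(P[:,:,2]<.0395)&(abs(lx)<.11)&(abs(ly)<.095)
    print('deck',lx[k].min(),lx[k].max(),ly[k].min(),ly[k].max())
    k=(P[:,:,2]>.054)&(P[:,:,2]<.062)&(lx<-.01)&(lx>-.08)&(abs(ly)<.09)
    print('hood',np.percentile(lx[k],[2,98]),np.percentile(ly[k],[2,98]))
    k=(P[:,:,2]>.12)&(P[:,:,0]>.1)&(P[:,:,0]<.7)&(P[:,:,1]<-.05)&(P[:,:,1]>-.6);print('tall',k.sum(),np.percentile(P[k],[0,50,100],axis=0) if k.sum() else 0)
print(mv(st,[b[0],b[1],.2],-16.1))
E
```

```text
btn [ 0.4669894  -0.21888204]
tab local 79 -0.0595163626701737 -0.02922065315188165 -0.037221112019635516 -0.023535678704396653
deck -0.09420644505164115 0.07468911444867037 -0.07996914595025482 0.08004600193136636
hood [-0.07190419 -0.01131431] [-0.05761965 -0.00284316]
tall 721 [[ 0.10244469 -0.55641754  0.23641669]
 [ 0.15004361 -0.51607283  0.31527554]
 [ 0.17686977 -0.50339872  0.34624629]]
tab local 98 -0.0591434158700794 -0.029766681859054924 -0.04294392895652157 -0.028303605129421067
deck -0.09518819080006277 0.07589214082709192 -0.08537017228873418 0.0754902522527964
hood [-0.07197346 -0.0168375 ] [-0.06308587 -0.00853082]
tall 70 [[ 0.14858247 -0.55519226  0.23709923]
 [ 0.16675201 -0.51955535  0.30844036]
 [ 0.16988674 -0.50861275  0.32751292]]
(array([ 6.63005491, -4.93345232,  1.05748012]), array([-0.01490716,  0.00525402,  5.08868629]))
```

servo_tool:
  deltas:
    - {"dx": 0.7, "dy": -0.5, "dz": 0.0, "az": 0.5}
    - {"dx": 1.4, "dy": -1.0, "dz": 0.0, "az": 1.0}
    - {"dx": 2.1, "dy": -1.5, "dz": 0.1, "az": 1.6}
    - {"dx": 2.8, "dy": -2.1, "dz": 0.2, "az": 2.2}
    - {"dx": 3.5, "dy": -2.6, "dz": 0.3, "az": 2.8}
    - {"dx": 4.2, "dy": -3.1, "dz": 0.4, "az": 3.4}
    - {"dx": 4.9, "dy": -3.6, "dz": 0.5, "az": 4.0}
    - {"dx": 5.6, "dy": -4.1, "dz": 0.6, "az": 4.5}
    - {"dx": 6.2, "dy": -4.6, "dz": 0.8, "az": 5.09}
    - {"dx": 6.63, "dy": -4.93, "dz": 1.0, "az": 5.09}

```text
schema error: expected keys dx, dy, dz, ax, ay, az, hand
```

servo_tool:
  deltas:
    - {"dx": 0}
    - {"dx": 0}

```text
schema error: expected keys dx, dy, dz, ax, ay, az, hand
```

```bash
python3 - <<'E'
from plant import r, eyes
import cv2,numpy as np
s=r.get_state();print(s['clock'],s['tool_pos'],s['eef_rot'],s['contact_force'])
n='wrist';m=eyes.camera_model(n);p,d=eyes.snapshot(n);print(m)
cv2.imwrite('pics/w1.png',p[:,:,::-1]);np.savez('w1.npz',p=p,d=d,**{k:np.array(v) for k,v in m.items() if k in('fx','fy','cx','cy','pose')})
E
```

```text
0.1 [ 0.15554704 -0.60479196  0.26301289] [ 9.92079195e-01  1.25611316e-01 -1.61162068e-04 -8.01803939e-04] [-0.11548839 -0.1265364  -0.65112129]
{'fx': 309.70691628693146, 'fy': 309.70691628693146, 'cx': 320.64398778274676, 'cy': 195.13714423459464, 'pose': array([[ 0.2488685 ,  0.92626576,  0.28301272,  0.22839975],
       [-0.96853592,  0.23849572,  0.07111929, -0.58561665],
       [-0.00162196, -0.29180734,  0.95647574,  0.38452588],
       [ 0.        ,  0.        ,  0.        ,  1.        ]])}
```

View pics/w1.png

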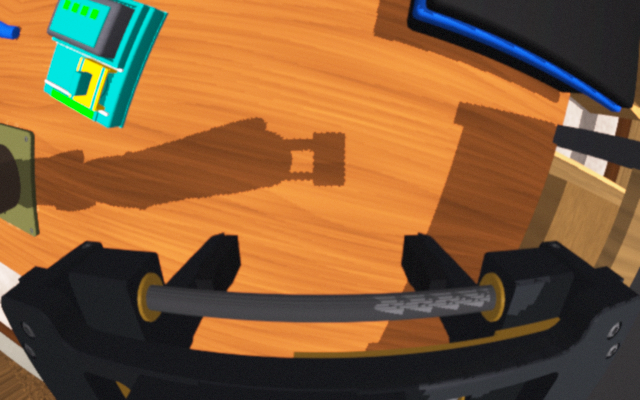

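The move was refused because every key is required in each row. The wrist view is still from the start pose. I'll resend it.

servo_tool:
  deltas:
    - {"dx": 0.7, "dy": -0.5, "dz": 0, "ax": 0, "ay": 0, "az": 0.5, "hand": 88}
    - {"dx": 1.4, "dy": -1.0, "dz": 0, "ax": 0, "ay": 0, "az": 1.0, "hand": 88}
    - {"dx": 2.1, "dy": -1.5, "dz": 0.1, "ax": 0, "ay": 0, "az": 1.6, "hand": 88}
    - {"dx": 2.8, "dy": -2.1, "dz": 0.2, "ax": 0, "ay": 0, "az": 2.2, "hand": 88}
    - {"dx": 3.5, "dy": -2.6, "dz": 0.3, "ax": 0, "ay": 0, "az": 2.8, "hand": 88}
    - {"dx": 4.2, "dy": -3.1, "dz": 0.4, "ax": 0, "ay": 0, "az": 3.4, "hand": 88}
    - {"dx": 4.9, "dy": -3.6, "dz": 0.5, "ax": 0, "ay": 0, "az": 4.0, "hand": 80}
    - {"dx": 5.6, "dy": -4.1, "dz": 0.6, "ax": 0, "ay": 0, "az": 4.5, "hand": 70}
    - {"dx": 6.2, "dy": -4.6, "dz": 0.8, "ax": 0, "ay": 0, "az": 5.09, "hand": 60}
    - {"dx": 6.63, "dy": -4.93, "dz": 1.0, "ax": 0, "ay": 0, "az": 5.09, "hand": 50}

```text
clock: 1.4
tool_pos: [0.4687, -0.2172, 0.2033]
eef_rot: [0.99, -0.139, 0.0, -0.0]
contact_force: [-0.2, -0.0, -0.7]
opening: 0.592
```

servo_tool:
  deltas:
    - {"dx": 0, "dy": 0, "dz": 0, "ax": 0, "ay": 0, "az": 0, "hand": 50}
    - {"dx": 0, "dy": 0, "dz": 0, "ax": 0, "ay": 0, "az": 0, "hand": 50}

```text
clock: 1.65
tool_pos: [0.4666, -0.2207, 0.2038]
eef_rot: [0.99, -0.141, -0.0, 0.0]
contact_force: [-0.4, -0.3, 0.4]
opening: 0.567
```

```bash
python3 - <<'E'
from plant import r, eyes
import cv2,numpy as np
s=r.get_state();print(s['clock'],s['tool_pos'],s['eef_rot'],s['contact_force'],s['opening'])
n='wrist';m=eyes.camera_model(n);p,d=eyes.snapshot(n);print(m)
cv2.imwrite('pics/w2.png',p[:,:,::-1]);np.savez('w2.npz',p=p,d=d,**{k:np.array(v) for k,v in m.items() if k in('fx','fy','cx','cy','pose')})
E
```

```text
1.65 [ 0.46655281 -0.22071027  0.20376845] [ 9.90054642e-01 -1.40682243e-01 -3.46170895e-04  4.38945539e-04] [-0.43586414 -0.25570259  0.36744546] 0.5671392876041231
{'fx': 309.70691628693146, 'fy': 309.70691628693146, 'cx': 320.64398778274676, 'cy': 195.13714423459464, 'pose': array([[-2.78874407e-01,  9.18342365e-01,  2.80849366e-01,
         5.38844637e-01],
       [-9.60327510e-01, -2.66795722e-01, -8.11856909e-02,
        -2.41193953e-01],
       [ 3.73150153e-04, -2.92347984e-01,  9.56311935e-01,
         3.25271157e-01],
       [ 0.00000000e+00,  0.00000000e+00,  0.00000000e+00,
         1.00000000e+00]])}
```

View pics/w2.png

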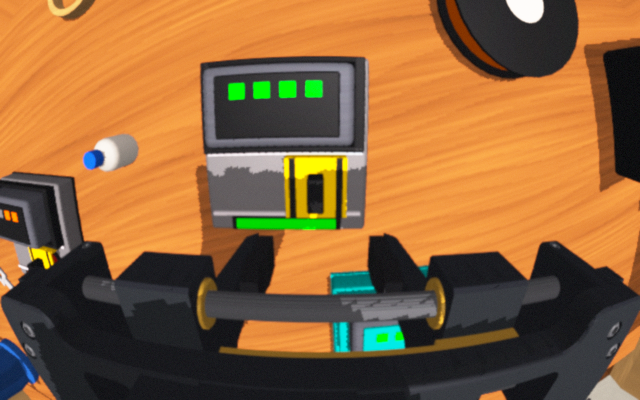

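The wrist view shows the grey dock with its green bar, and the tab at about (315,193), lined up between the fingers at about (255,250) and (385,250). Next I'll locate the tab from this view.

```bash
cat >> h.py <<'E'
def wcloud(m):
    v,u=np.mgrid[0:400,0:640];D=m['d']
    a=(u-m['cx'])/m['fx'];b=(v-m['cy'])/m['fy'];th=np.hypot(a,b);k=np.where(th>1e-6,np.tan(np.minimum(th,1.4))/np.maximum(th,1e-6),1)
    c=np.stack([a*k*D,-b*k*D,-D],-1)
    return c@m['pose'][:3,:3].T+m['pose'][:3,3]
E
python3 - <<'E'
from h import *
from plant import r
st=r.get_state()
m=load('w2');P=wcloud(m);hsv=cv2.cvtColor(m['p'],cv2.COLOR_RGB2HSV)
a=np.radians(-16.1);X=np.array([np.cos(a),np.sin(a)]);Y=np.array([-X[1],X[0]])
o=np.array([.5106,-.194])+.01*X
q=P[:,:,:2]-o;lx=q@X;ly=q@Y;z=P[:,:,2]
R=np.zeros((400,640),bool);R[50:235,195:375]=1
for n,lo,hi,x0,x1 in(('tab',.078,.09,-.075,-.015),('hood',.054,.062,-.08,-.01),('deck',.032,.0395,-.11,.11)):
    k=R&(z>lo)&(z<hi)&(lx>x0)&(lx<x1)&(abs(ly)<.1);print(n,k.sum(),np.percentile(lx[k],[1,99]),np.percentile(ly[k],[1,99]),z[k].mean())
k=R&(cv2.inRange(hsv,(45,120,90),(75,255,255))>0)&(np.arange(400)[:,None]>200)
pts=np.stack([lx[k],ly[k]],1).astype(np.float32)*1000;print(cv2.minAreaRect(pts))
print('tool local',(st['tool_pos'][:2]-o)@X,(st['tool_pos'][:2]-o)@Y)
E
```

```text
tab 596 [-0.05920575 -0.03037391] [-0.03941023 -0.02616002] 0.08410781120199765
hood 3349 [-0.07246407 -0.01028859] [-0.06094992  0.05132155] 0.05820291511096225
deck 6434 [-0.09272335  0.05365338] [-0.08151622  0.07586718] 0.03644523833428952
((-36.69166564941406, 5.059967041015625), (121.56620788574219, 101.89027404785156), 7.50446891784668)
tool local -0.044926460520172504 -0.03843942540338572
```

servo_tool:
  deltas:
    - {"dx": 0, "dy": -0.09, "dz": 0.7, "ax": 0, "ay": 0, "az": 0, "hand": 50}
    - {"dx": 0, "dy": -0.09, "dz": 1.4, "ax": 0, "ay": 0, "az": 0, "hand": 50}
    - {"dx": 0, "dy": -0.09, "dz": 1.93, "ax": 0, "ay": 0, "az": 0, "hand": 50}
    - {"dx": 0, "dy": -0.09, "dz": 1.93, "ax": 0, "ay": 0, "az": 0, "hand": 50}
    - {"dx": 0, "dy": -0.09, "dz": 1.93, "ax": 0, "ay": 0, "az": 0, "hand": 50}

```text
clock: 2.33
tool_pos: [0.4689, -0.2158, 0.0891]
eef_rot: [0.99, -0.141, 0.001, 0.0]
contact_force: [-0.4, -0.8, 0.4]
opening: 0.564
```

servo_tool:
  deltas:
    - {"dx": 0, "dy": 0, "dz": 0, "ax": 0, "ay": 0, "az": 0, "hand": 5}
    - {"dx": 0, "dy": 0, "dz": 0, "ax": 0, "ay": 0, "az": 0, "hand": 5}
    - {"dx": 0, "dy": 0, "dz": 0, "ax": 0, "ay": 0, "az": 0, "hand": 5}
    - {"dx": 0, "dy": 0, "dz": 0, "ax": 0, "ay": 0, "az": 0, "hand": 5}
    - {"dx": 0, "dy": 0, "dz": 0, "ax": 0, "ay": 0, "az": 0, "hand": 5}
  newtons: 15

```text
clock: 2.95
tool_pos: [0.4689, -0.2148, 0.0882]
eef_rot: [0.99, -0.14, 0.0, 0.0]
contact_force: [-0.8, -0.1, 4.0]
opening: 0.158
```

The opening reads 14 mm, so the tab is gripped. I'll slide it toward +Y.

servo_tool:
  deltas:
    - {"dx": 0, "dy": -0.15, "dz": 0, "ax": 0, "ay": 0, "az": 0, "hand": 5}
    - {"dx": 0, "dy": -0.3, "dz": 0, "ax": 0, "ay": 0, "az": 0, "hand": 5}
    - {"dx": 0, "dy": -0.45, "dz": 0, "ax": 0, "ay": 0, "az": 0, "hand": 5}
    - {"dx": 0, "dy": -0.6, "dz": 0, "ax": 0, "ay": 0, "az": 0, "hand": 5}
    - {"dx": 0, "dy": -0.75, "dz": 0, "ax": 0, "ay": 0, "az": 0, "hand": 5}
    - {"dx": 0, "dy": -0.9, "dz": 0, "ax": 0, "ay": 0, "az": 0, "hand": 5}
    - {"dx": 0, "dy": -1.0, "dz": 0, "ax": 0, "ay": 0, "az": 0, "hand": 5}
    - {"dx": 0, "dy": -1.05, "dz": 0, "ax": 0, "ay": 0, "az": 0, "hand": 5}
    - {"dx": 0, "dy": -1.05, "dz": 0, "ax": 0, "ay": 0, "az": 0, "hand": 5}

```text
clock: 4.08
tool_pos: [0.4869, -0.1528, 0.0882]
eef_rot: [0.99, -0.14, 0.0, -0.0]
contact_force: [0.2, 0.3, 6.7]
opening: 0.156
```

servo_tool:
  deltas:
    - {"dx": 0, "dy": -0.03, "dz": 0, "ax": 0, "ay": 0, "az": 0, "hand": 5}
    - {"dx": 0, "dy": -0.06, "dz": 0, "ax": 0, "ay": 0, "az": 0, "hand": 5}
    - {"dx": 0, "dy": -0.08, "dz": 0, "ax": 0, "ay": 0, "az": 0, "hand": 5}
    - {"dx": 0, "dy": -0.08, "dz": 0, "ax": 0, "ay": 0, "az": 0, "hand": 5}

```text
clock: 4.58
tool_pos: [0.4871, -0.1521, 0.0882]
eef_rot: [0.99, -0.142, 0.0, 0.002]
contact_force: [-3.1, -8.7, 4.0]
opening: 0.156
```

The reaction of −8.7 N and no further travel mean it has hit the stop. I'll release, rise and look.

servo_tool:
  deltas:
    - {"dx": 0, "dy": 0.07, "dz": 0, "ax": 0, "ay": 0, "az": 0, "hand": 40}
    - {"dx": 0, "dy": 0.07, "dz": 0, "ax": 0, "ay": 0, "az": 0, "hand": 40}
    - {"dx": 0, "dy": 0.07, "dz": 0, "ax": 0, "ay": 0, "az": 0, "hand": 40}
    - {"dx": 0, "dy": 0.07, "dz": -0.6, "ax": 0, "ay": 0, "az": 0, "hand": 40}
    - {"dx": 0, "dy": 0.07, "dz": -1.2, "ax": 0, "ay": 0, "az": 0, "hand": 40}
    - {"dx": 0, "dy": 0.6, "dz": -1.5, "ax": 0, "ay": 0, "az": 0, "hand": 0}
    - {"dx": 0, "dy": 1.2, "dz": -1.5, "ax": 0, "ay": 0, "az": 0, "hand": 0}
    - {"dx": 0, "dy": 1.3, "dz": -1.5, "ax": 0, "ay": 0, "az": 0, "hand": 0}
    - {"dx": 0, "dy": 1.3, "dz": -1.5, "ax": 0, "ay": 0, "az": 0, "hand": 0}

```text
clock: 5.7
tool_pos: [0.466, -0.2235, 0.1776]
eef_rot: [0.99, -0.14, -0.0, -0.001]
contact_force: [0.2, -0.0, -0.4]
opening: 0.028
```

```bash
python3 - <<'E'
from plant import r, eyes
from h import *
s=r.get_state();print(s['clock'],s['tool_pos'],s['eef_rot'],s['contact_force'],s['opening'])
a=np.radians(-16.1);X=np.array([np.cos(a),np.sin(a)]);Y=np.array([-X[1],X[0]])
o=np.array([.5106,-.194])+.01*X
for n in('wrist','top'):
    m=dict(eyes.camera_model(n));m['p'],m['d']=eyes.snapshot(n)
    cv2.imwrite(f'pics/{n}3.png',m['p'][:,:,::-1])
    P=wcloud(m) if n=='wrist' else cloud(m)
    q=P[:,:,:2]-o;lx=q@X;ly=q@Y;z=P[:,:,2];hsv=cv2.cvtColor(m['p'],cv2.COLOR_RGB2HSV)
    red=((hsv[:,:,0]<8)|(hsv[:,:,0]>172))&(hsv[:,:,1]>150)&(hsv[:,:,2]>70)&(abs(lx)<.1)&(abs(ly)<.1)
    if red.any():print(n,'red',red.sum(),np.argwhere(red).mean(0)[::-1],np.percentile(lx[red],[2,50,98]),np.percentile(ly[red],[2,50,98]),np.median(z[red]))
    k=(z>.078)&(z<.088)&(lx>-.075)&(lx<-.015)&(abs(ly)<.09)
    if k.any():print('tab',k.sum(),np.percentile(lx[k],[1,99]),np.percentile(ly[k],[1,99]))
print('tool local',(s['tool_pos'][:2]-o)@X,(s['tool_pos'][:2]-o)@Y)
E
```

```text
5.7 [ 0.46597326 -0.22347371  0.17761371] [ 9.90144483e-01 -1.40048343e-01 -2.86757631e-04 -5.31370103e-04] [ 0.23243178 -0.03777052 -0.39044092] 0.027955552009059498
wrist red 1034 [318.14603482 192.94970986] [-0.06009103 -0.04394172 -0.0306022 ] [-0.05211412 -0.03788035 -0.02435731] 0.0493238756845142
tab 692 [-0.05862589 -0.02981143] [0.02648298 0.03995441]
top red 114 [398.70175439 176.49122807] [-0.05885155 -0.04831176 -0.03520083] [-0.04977548 -0.03360762 -0.02136216] 0.04773028677647695
tab 34 [-0.05913137 -0.04301662] [0.0290427  0.04291346]
tool local -0.044702949081580914 -0.04069337528325433
```

View pics/wrist3.png

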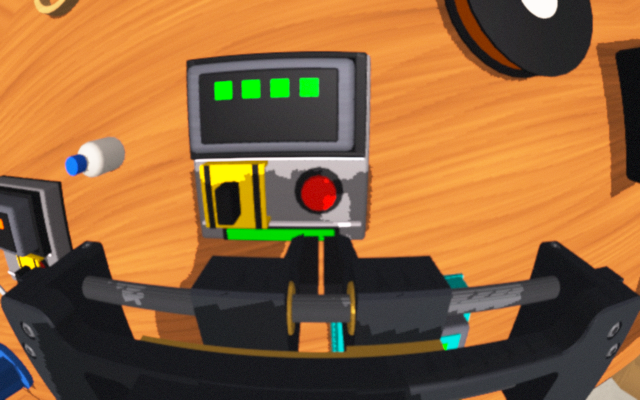

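The wrist view shows the red button uncovered at (318,193), with the shutter and its tab at (228,203), about 71 mm away. I'll centre over the button and press.

servo_tool:
  deltas:
    - {"dx": 0, "dy": -0.04, "dz": 0.7, "ax": 0, "ay": 0, "az": 0, "hand": 0}
    - {"dx": 0, "dy": -0.04, "dz": 1.4, "ax": 0, "ay": 0, "az": 0, "hand": 0}
    - {"dx": 0, "dy": -0.04, "dz": 1.6, "ax": 0, "ay": 0, "az": 0, "hand": 0}
    - {"dx": 0, "dy": -0.04, "dz": 1.7, "ax": 0, "ay": 0, "az": 0, "hand": 0}
    - {"dx": 0, "dy": -0.04, "dz": 1.75, "ax": 0, "ay": 0, "az": 0, "hand": 0}
    - {"dx": 0, "dy": -0.04, "dz": 1.8, "ax": 0, "ay": 0, "az": 0, "hand": 0}
    - {"dx": 0, "dy": -0.04, "dz": 1.83, "ax": 0, "ay": 0, "az": 0, "hand": 0}
    - {"dx": 0, "dy": -0.04, "dz": 1.85, "ax": 0, "ay": 0, "az": 0, "hand": 0}
    - {"dx": 0, "dy": -0.04, "dz": 1.85, "ax": 0, "ay": 0, "az": 0, "hand": 0}

```text
clock: 6.92
tool_pos: [0.4672, -0.222, 0.0671]
eef_rot: [0.99, -0.14, 0.001, 0.0]
contact_force: [0.9, 0.9, 2.6]
opening: 0.008
```

servo_tool:
  deltas:
    - {"dx": 0, "dy": 0, "dz": 0.02, "ax": 0, "ay": 0, "az": 0, "hand": 0}
    - {"dx": 0, "dy": 0, "dz": 0.04, "ax": 0, "ay": 0, "az": 0, "hand": 0}
    - {"dx": 0, "dy": 0, "dz": 0.05, "ax": 0, "ay": 0, "az": 0, "hand": 0}
    - {"dx": 0, "dy": 0, "dz": 0.05, "ax": 0, "ay": 0, "az": 0, "hand": 0}

```text
clock: 7.42
tool_pos: [0.4672, -0.222, 0.0663]
eef_rot: [0.99, -0.14, 0.001, 0.0]
contact_force: [-2.8, 3.2, 25.6]
opening: 0.005
```

The force rose to 25.6 N with the button at its bottom stop. I'll raise straight up and check.

servo_tool:
  deltas:
    - {"dx": 0, "dy": 0, "dz": -0.3, "ax": 0, "ay": 0, "az": 0, "hand": 0}
    - {"dx": 0, "dy": 0, "dz": -1.0, "ax": 0, "ay": 0, "az": 0, "hand": 0}
    - {"dx": 0, "dy": 0, "dz": -1.9, "ax": 0, "ay": 0, "az": 0, "hand": 0}
    - {"dx": 0, "dy": 0, "dz": -1.9, "ax": 0, "ay": 0, "az": 0, "hand": 0}
    - {"dx": 0, "dy": 0, "dz": -1.9, "ax": 0, "ay": 0, "az": 0, "hand": 0}

```text
clock: 8.05
tool_pos: [0.466, -0.2222, 0.1777]
eef_rot: [0.99, -0.14, -0.0, 0.0]
contact_force: [-0.2, 0.1, -0.3]
opening: 0.004
```

```bash
python3 - <<'E'
from plant import r, eyes
from h import *
s=r.get_state();print(s['clock'],s['tool_pos'],s['contact_force'])
a=np.radians(-16.1);X=np.array([np.cos(a),np.sin(a)]);Y=np.array([-X[1],X[0]])
o=np.array([.5106,-.194])+.01*X
m=dict(eyes.camera_model('wrist'));m['p'],m['d']=eyes.snapshot('wrist')
cv2.imwrite('pics/w4.png',m['p'][:,:,::-1])
P=wcloud(m);q=P[:,:,:2]-o;lx=q@X;ly=q@Y;z=P[:,:,2];hsv=cv2.cvtColor(m['p'],cv2.COLOR_RGB2HSV)
red=((hsv[:,:,0]<8)|(hsv[:,:,0]>172))&(hsv[:,:,1]>150)&(hsv[:,:,2]>70)&(abs(lx)<.1)&(abs(ly)<.1)
print('red z',np.median(z[red]),np.median(lx[red]),np.median(ly[red]))
k=(z>.078)&(z<.088)&(lx>-.075)&(lx<-.015)&(abs(ly)<.09);print('tab y',np.percentile(ly[k],[1,99]))
k=(lx>.01)&(lx<.05)&(abs(ly)<.04);print('battery z',np.median(z[k]))
E
```

```text
8.05 [ 0.46604914 -0.22218274  0.17769947] [-0.24713347  0.14187149 -0.31123774]
red z 0.041493664617060305 -0.044709039200003686 -0.038390352937028735
tab y [0.0264252  0.04015738]
battery z 0.1018924703751899
```

View pics/w4.png

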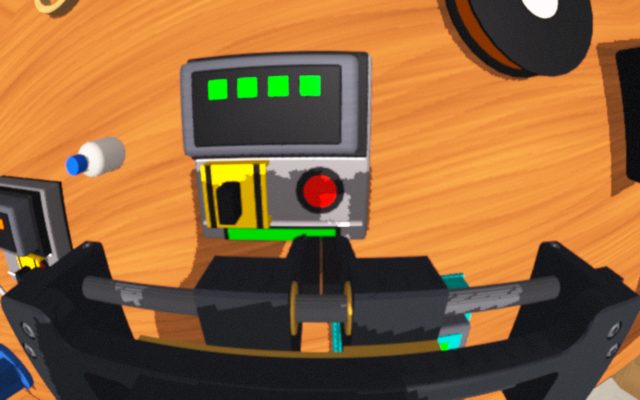

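The button at (320,190) now sits at 41.5 mm, so it is down about 8 mm. The battery top is at 102 mm, and the shutter at (228,200) is still 71 mm away. The arm is clear.

```bash
python3 -c "
from plant import r
print(r.finish_job())"
```

```text
the job is handed in; nothing more can be done
None
```

I opened the shutter on the grey dock with the green light bar and pressed its red button fully down. The job was handed in at about 8 s of the 32 s allowed.

- **Shutter:** I gripped the tab and slid it to its stop, where the reaction rose to about 9 N. In the last picture the tab is about 71 mm from the button.
- **Button:** I pressed with closed fingers until it bottomed out, at about 26 N. Its top now measures 41.5 mm, down from 49.3 mm. The battery top is at 102 mm, so it has popped up.
- **Arm:** It stands clear above the dock, with the contact force near zero.
- **Other docks:** I did not go near the orange-lit dock. The turquoise look-alike was passed over with the tool well above it. I did not measure the orange dock's shutter again at the end.
- **What went wrong or disagreed:** The first two move calls were refused because every key is required, and nothing moved. The top and scene cameras disagreed by about 5 mm along the dock's y axis, so I used the wrist camera for the final positions.

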